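# Put the espresso tools back in their holders

### The arm

A 6-joint arm with a two-finger parallel gripper is mounted at the origin on a cart in front of the work surface, level with it; the furniture and walls round the work are solid. World frame = base frame: x ahead of the robot, y to its left, z up, the work surface at z = 0. Lengths are in m, angles in rad, forces in N, time in s.
With the tool pointing down it reaches from about 0.3 to 0.875 m from the base axis. Payload 6.4 kg.
Tool frame: the origin (TCP) lies midway between the tips of the shut fingers; the grasp point (between the pads) lies 19 mm behind it; z points along the fingers, y is the line along which they close (so a half turn about z gives the same grasp; the last joint's range is limited). The gripper opens to 88 mm and grips with 3 to 60 N. Pads are 18 mm wide; open, the fingers measure 123 mm over their backs; the gripper's body (75 mm by 187 mm) begins 45 mm behind the grasp point.
Start: joints at [-1.426, 0.181, 1.607, -0, 1.354, -0.206], TCP at [0.198, -0.54, 0.239] pointing down, gripper open.
Joint ranges: [-2.99, 2.99], [-0.89, 2.07], [0.3, 2.58], [-1.14, 4.28], [0, 2.63], [-3.12, 3.12]. Speed limits (rad/s): [2.57, 2.57, 3.01, 3.14, 3.14, 3.14].

### API

Orientations are given as a unit quaternion [x, y, z, w].
In Python, from bench import robot gives the robot as it stands.
- The arm moves only by the shell command python3 -m crank 'ROWS' [OPENING] [FORCE]. ROWS is a JSON object whose one key "targets" holds a list that holds one entry, the list of rows, each a list of 4 numbers: the shift along the tool's x, y, z in mm, then the turn about the tool's z in degrees. In form: {"targets": [[[x, y, z, yaw], ...]]}. A call has exactly 8 rows; each row shifts and turns the commanded pose from where the row before left it, along the tool's axes as they then stand; what a row does not reach is not made up. A row lasts 1/10 s, in which the tool goes at most 50 mm and 8.59 degrees, less where a joint would pass 70% of its speed; a pose out of reach is approached as far as the arm can. A call is refused whole if a number of a shift passes 50 or a number of a turn 8.59, either way. A call with a gripper value outside its range is refused whole. OPENING is the opening, from 0 (shut) to 1 (fully open), set as the call begins (- or left out, the last holds). The fingers move at their own pace and stop on an object; FORCE is the grip in N (left out, the last holds). Time passes only in rows, so rows that do not move let the fingers close, or fill a call up. It gives the time, the measured TCP pose, the force, the opening and the grip force at its end, in the units of the state.
- robot.read_state(): the state, without advancing time (a new reading comes with each control period).
- robot.snapshot(name): name is "side" or "top"; returns a dict with "pixels" (420x560x3 uint8, red, green, blue), "z_map" (420x560 float32, m along the optical axis (not along the pixel's ray), 0 where there is no reading), "mtx" (3x3 intrinsics, pixels), "k1" (the pictures are not rectified: a ray, as slopes to the right and down, at radius r is drawn at 1 + k1 r^2 times it, then the intrinsics apply), "rvec" (rotation vector, rad) and "tvec" (3), from world to camera coordinates, as OpenCV has them. Camera axes: x right, y down, z forward; pixel columns grow to the right and rows downward; lengths in m; the calibration is good to about 2 mm. A picture is of the moment at which its call begins.
- robot.close_job(): hands the job in; it is judged then, once.
The state is a dict: "time": time; "joints": joint angles; "joint_vel": joint speeds; "joint_torque": joint torques, N m; "eef_pos": TCP position; "ee_rot": TCP orientation; "contact_force": force on the tool from outside, world axes, zero at the start; "ft_torque": the same for the moment, N m; "opening": opening from 0.0 (shut) to 1.0 (fully open); "grip_force": force on a finger pad.
Only numpy, scipy, OpenCV 4.12 (cv2) and the standard library are available. Lean on these libraries where they do the work, as an engineer would, in place of code of your own. Each camera call takes 0.05 s, during which the arm holds its last target. There are 200 camera calls.

### The job

Put the three tools for ground coffee back in their own holders, setting each down rather than dropping it: stand the tamper in the round wooden dish, stand the steel dosing cup upright in the square metal tray, and lay the brush along the wooden cradle, bristles to either end, with its handle resting in both notches. The timer, the tasting cup and the spoon are somebody else's: leave them where they are.

Things in the scene. Friction and masses are not known exactly. Their poses are not given: they have to be found in the camera images.
- tamper: Espresso tamper standing upright, 86 mm high: a round steel foot 57 mm across and 26 mm high with a round wooden grip above it, 32 mm across at its widest, from 26 to 86 mm. 0.34 to 0.5 kg. Origin: centre of the underside; z up the grip. Grasp the grip from above.
- dosing_cup: Plain steel dosing cup, open at the top, standing upright: 69 mm high, 54 mm across at the rim and narrower (about 40 mm) at the foot, no handle; narrower and taller than the tasting cup. 0.09 to 0.14 kg. Origin: centre of the underside; z up. Grasp round the outside of the upper half from above.
- brush: Small counter brush lying flat, 176 mm long and 14 mm high, its length along its x axis; the wooden handle is at +x, the wider bristles (up to 39 mm) at -x. The solid part that can be grasped or rested is 26 mm wide (y) and 13 mm high and runs from x = -59 to x = +88 mm, so its middle is at x = +14 mm. 0.03 to 0.06 kg. Origin: middle of the whole length, at the underside; z up.
- dish: Holder for the tamper, fixed to the worktop: round turned dish of light wood, 92 mm across and 14 mm high, with a round recess 74 mm across, its floor 6 mm above the worktop. Origin: centre of the underside; z up.
- tray: Holder for the dosing cup, fixed to the worktop: square shallow metal tray, 84 x 84 mm and 14 mm high, walls 4 mm thick, inside 76 x 76 mm, its floor 4 mm above the worktop. Origin: centre of the underside; x and y along its sides, z up.
- cradle: Holder for the brush, fixed: light wooden rest, 110 mm long (x axis), 56 mm wide, 28 mm high: a 6 mm base plate with two upright cross pieces, 14 mm thick, centred at x = -40 and +40 mm, each with an open-topped notch 42 mm wide, its floor 18 mm above the worktop. Between them 66 mm of room for fingers above the base plate. Origin: centre of the underside; z up.
- kitchen_timer: Bystander, loose: round white kitchen timer with a raised bar knob, 58 mm across and 39 mm high. Origin: centre of the underside. Not to be moved.
- tasting_cup: Bystander, loose: pale stoneware tasting cup without handle, 68 mm across at the rim and 62 mm high, wider and lower than the dosing cup. Origin: centre of the underside. Not to be moved.
- spoon: Bystander, loose: metal cupping spoon lying flat, 164 mm long along its x axis, up to 41 mm wide and 14 mm high; round bowl at -x, handle at +x. Origin: middle of the length, at the underside. Not to be moved.
Mind the look-alikes: they are no part of the job. Leave any red look-alike of the dish alone.

How it is judged:
By the outcome, as a careful person would: the job done as asked, in the order asked, and still so for the second after the job is handed in, with the robot touching nothing.
It also fails if it takes over 99 s, if anything falls off the work surface, if the arm or the gripper's body presses on something with over 40 N, if the wrist force passes 120 N, or if a joint passes its speed limit or range.

## Working session

There is one attempt and no reset: what is moved stays moved. The work goes in short steps, Python scripts to look and compute and a shell command to move; the robot and the scene stay as the last step left them, time stands still between calls to the robot, and variables do not carry over. Pictures are saved under pics/ and viewed, at most 16 in all, crops included, and the job is handed in when it is done.

```bash
ls; mkdir -p pics; cat > h.py <<'E'
import numpy as np, cv2, pickle
from bench import robot
def snap(n,f=None):
    s=robot.snapshot(n)
    pickle.dump(s,open(f'/tmp/{n}.pkl','wb'))
    if f: cv2.imwrite(f'pics/{f}.png',s['pixels'][:,:,::-1])
    return s
def cam(s):
    R=cv2.Rodrigues(np.array(s['rvec'],float))[0]; t=np.array(s['tvec'],float).ravel(); return R,t
def ray(s,uv):
    K=np.array(s['mtx']); uv=np.atleast_2d(uv).astype(float)
    p=cv2.undistortPoints(uv[:,None],K,np.array([s['k1'],0,0,0,0.]))[:,0]
    return np.c_[p,np.ones(len(p))]
def onplane(s,uv,z):
    R,t=cam(s); d=ray(s,uv)@R; c=-R.T@t
    return c+d*((z-c[2])/d[:,2])[:,None]
def cloud(s):
    h,w=s['z_map'].shape; v,u=np.mgrid[:h,:w]
    d=ray(s,np.c_[u.ravel(),v.ravel()])*s['z_map'].ravel()[:,None]
    R,t=cam(s); P=(d-t)@R; P[s['z_map'].ravel()==0]=np.nan
    return P.reshape(h,w,3)
E
python3 - <<'E'
from h import *
for n in('top','side'):
    s=snap(n,n+'0'); R,t=cam(s); print(n,-R.T@t,R[2],s['k1'],s['mtx'][0][0])
print(robot.read_state())
E
```

```text
pics
top [0.40995839 0.01634159 1.34953649] [ 0.07636161 -0.00569444 -0.99706393] -0.0806316427407377 483.4955240345322
side [0.02723102 1.04559489 0.72637597] [ 0.33967968 -0.78338564 -0.52050424] -0.08351224116232508 501.41978405585996
{'time': 0.1, 'joints': array([-1.42625830e+00,  1.81466542e-01,  1.60787950e+00, -8.17818307e-06,
        1.35380435e+00, -2.06319579e-01]), 'joint_vel': array([-0.00117416, -0.00269563, -0.00171371,  0.00183634, -0.00047146,
       -0.00203432]), 'joint_torque': array([ 5.59348955e-04, -4.34820807e+01, -3.42694259e+01,  7.03948061e-02,
        3.40000552e-02, -2.48537242e-05]), 'eef_pos': array([ 0.19756335, -0.5394911 ,  0.23791413]), 'ee_rot': array([ 9.84651337e-01,  1.74531192e-01,  2.00654568e-05, -7.78621496e-04]), 'contact_force': array([-0.60114706, -0.32229102, -0.71936836]), 'ft_torque': array([0.00776283, 0.01266352, 0.00230289]), 'grip_force': 0.0, 'opening': 0.9993078360453143}
```

View pics/top0.png

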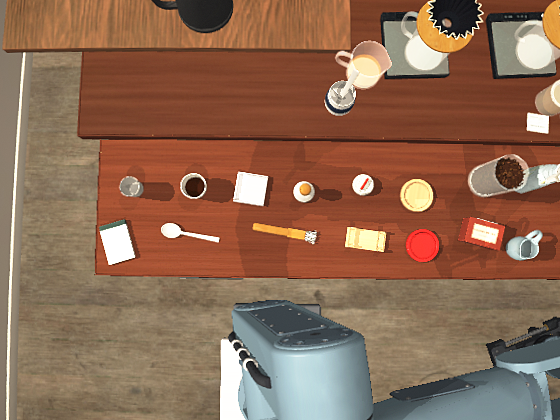

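View pics/side0.png

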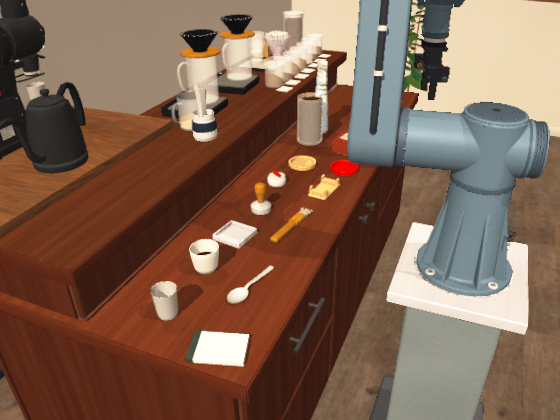

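The top view shows the dosing cup at (131,186), tasting cup (193,185), tray (251,189), tamper (304,191), timer (363,184), dish (417,195), red decoy (422,245), cradle (366,240), brush (285,234) and spoon (190,234). The side view agrees.

```bash
cat > m.py <<'E'
from h import *
def blob(s,P,box,zlo,zhi):
    u0,v0,u1,v1=box; Q=P[v0:v1,u0:u1]; m=(Q[...,2]>zlo)&(Q[...,2]<zhi); return Q[m]
def desc(n,q):
    if len(q)<5: print(n,'few');return
    r=cv2.minAreaRect((q[:,:2]*1000).astype(np.float32)); c,rad=cv2.minEnclosingCircle((q[:,:2]*1000).astype(np.float32))
    print(n,len(q),'rect',np.round(r[0],1),np.round(r[1],1),round(r[2],1),'circ',np.round(c,1),round(rad,1),'z',np.round(np.percentile(q[:,2],[2,50,98])*1000,1))
E
python3 - <<'E'
from m import *
s=pickle.load(open('/tmp/top.pkl','rb'));P=cloud(s)
B={'cup':(112,168,150,204),'tasting':(175,168,212,204),'tray':(228,165,275,212),'tamper':(286,172,322,212),'timer':(345,168,380,202),'dish':(395,170,440,218),'red':(402,226,444,268),'cradle':(340,222,392,256),'brush':(248,218,322,248),'spoon':(156,218,224,248)}
for n,b in B.items():
    desc(n,blob(s,P,b,.004,.2))
desc('cup rim',blob(s,P,B['cup'],.058,.09)); desc('tamper grip',blob(s,P,B['tamper'],.06,.1)); desc('tamper foot',blob(s,P,B['tamper'],.015,.05))
desc('cradle uprights',blob(s,P,B['cradle'],.012,.05))
# colour-based, on plane
im=cv2.cvtColor(s['pixels'],cv2.COLOR_RGB2HSV)
for n,z in(('brush',.007),('dish',.014),('cradle',.02),('tray',.014)):
    u0,v0,u1,v1=B[n];h=im[v0:v1,u0:u1]
    table=cv2.cvtColor(s['pixels'],cv2.COLOR_RGB2HSV)
    m=(h[...,2]>140)
    v,u=np.nonzero(m); q=onplane(s,np.c_[u+u0,v+v0],z); desc('col '+n,q)
T=P[150:270,100:550].reshape(-1,3);print('table z',np.nanmedian(T[:,2]))
for u in(120,300,480): print([np.round(P[v,u],3) for v in(60,120,134,142,150,215,268,274,285)])
print(np.round(P[110,345],3),np.round(P[90,345],3))
E
python3 - <<'E'
import cv2;i=cv2.imread('pics/top0.png')[150:280,100:450];cv2.imwrite('pics/crop0.png',cv2.resize(i,(800,297),interpolation=cv2.INTER_CUBIC))
E
```

```text
cup 318 rect [574.  419.8] [ 95.7 102.2] 5.3 circ [570.2 422.7] 62.4 z [ 4.3 36.3 69.4]
tasting 556 rect [576.4 244.2] [98.5 97.6] 88.7 circ [568.5 245. ] 58.9 z [ 4.6 30.3 62.8]
tray 458 rect [568.2  83.9] [125.1 125.4] 88.4 circ [572.9  87. ] 79.9 z [ 4.1  6.7 17.1]
tamper 373 rect [563.9 -65.6] [ 89. 107.] 88.1 circ [560.  -63.4] 61.1 z [ 4.3 20.4 85. ]
timer 380 rect [ 586.5 -233.4] [86.4 91.7] 3.3 circ [ 589.7 -228.9] 52.0 z [ 4.5 25.1 39.7]
dish 660 rect [ 559.8 -385.9] [130.6 124.1] 1.3 circ [ 570.7 -386.3] 82.1 z [ 4.1  8.3 17. ]
red 667 rect [ 410.3 -399.2] [114.7 109.3] 86.5 circ [ 410.1 -402.4] 73.0 z [ 4.1  8.5 17.2]
cradle 582 rect [ 432.7 -240.5] [140.6  89.7] 89.3 circ [ 442.  -242.6] 77.0 z [ 4.2  8.  28.4]
brush 570 rect [446.8 -14.6] [ 80.6 200.2] 0.7 circ [445.3 -14.6] 105.5 z [ 4.3 10.3 16.2]
spoon 266 rect [443.3 253.9] [ 80.7 181.5] 0.8 circ [442.1 253.9] 95.8 z [ 4.1  6.5 13.7]
cup rim 57 rect [565.4 407.3] [51.2 51.3] 28.7 circ [566.2 406.4] 27.5 z [58.3 65.1 70.9]
tamper grip 123 rect [561.4 -63.6] [30.9 29.8] 2.8 circ [561.8 -63.4] 16.2 z [63.6 79.6 86.4]
ta
[... 823 characters left out ...]
 0.325,  0.446, -0.005]), array([ 0.23 ,  0.68 , -0.747])]
[array([ 0.883, -0.045,  0.157]), array([ 0.725, -0.046,  0.16 ]), array([ 0.69 , -0.046,  0.155]), array([ 0.705, -0.055, -0.007]), array([ 0.681, -0.055, -0.004]), array([ 0.496, -0.056,  0.001]), array([ 0.349, -0.057,  0.001]), array([ 0.332, -0.058, -0.002]), array([ 0.243, -0.098, -0.737])]
[array([ 0.896, -0.514,  0.157]), array([ 0.736, -0.51 ,  0.153]), array([ 0.699, -0.506,  0.158]), array([ 0.681, -0.512,  0.144]), array([ 0.691, -0.576, -0.005]), array([ 0.503, -0.571, -0.003]), array([ 0.352, -0.568, -0.001]), array([ 0.335, -0.568, -0.001]), array([ 0.246, -0.888, -0.744])]
[ 0.738 -0.152  0.212] [ 0.779 -0.148  0.237]
```

View pics/crop0.png

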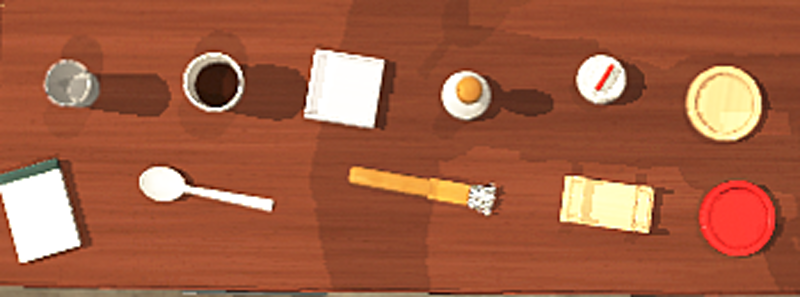

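The crop shows the brush handle pointing left (+y), its bristles at crop (483,198), and the cradle at (607,203) tilted about the same way. I'll refine these with tighter colour masks.

```bash
cat > c.py <<'E'
from m import *
B={'cup':(112,168,150,204),'tray':(228,165,275,212),'tamper':(286,172,322,212),'dish':(395,170,440,218),'cradle':(340,222,392,256),'brush':(248,218,322,248)}
def colmask(s,n):
    u0,v0,u1,v1=B[n];h=cv2.cvtColor(s['pixels'],cv2.COLOR_RGB2HSV)[v0:v1,u0:u1].astype(int); H,S,V=h[...,0],h[...,1],h[...,2]
    m={'tray':(S<70)&(V>130),'dish':(S<150)&(V>150)&(H>12),'cradle':(S<150)&(V>150)&(H>12),'brush':((H>11)&(V>150))|((S<60)&(V>90))}[n].astype(np.uint8)
    k,l,st,_=cv2.connectedComponentsWithStats(m); i=1+st[1:,4].argmax(); v,u=np.nonzero(l==i); return np.c_[u+u0,v+v0]
E
python3 - <<'E'
from c import *
s=pickle.load(open('/tmp/top.pkl','rb'))
for n,z in(('brush',.012),('dish',.014),('cradle',.026),('tray',.014)):
    q=onplane(s,colmask(s,n),z);desc(n,q)
    c=q[:,:2].mean(0);w,V=np.linalg.eigh(np.cov((q[:,:2]-c).T));print('  mean',np.round(c*1000,1),'axis deg',np.degrees(np.arctan2(V[1,1],V[0,1])))
    print('  box',np.round(cv2.boxPoints(cv2.minAreaRect((q[:,:2]*1000).astype(np.float32)))).tolist())
E
```

```text
brush 543 rect [446.6 -11.3] [178.7  31.8] 81.2 circ [449.3 -11.7] 89.4 z [12. 12. 12.]
  mean [448.7 -16.8] axis deg 80.39886173013532
  box [[417.0, -97.0], [449.0, -102.0], [476.0, 75.0], [445.0, 79.0]]
dish 838 rect [ 555.6 -380.6] [90.2 91.3] 0.7 circ [ 555.6 -381.5] 46.7 z [14. 14. 14.]
  mean [ 555.9 -381.2] axis deg 109.75750854762829
  box [[510.0, -335.0], [511.0, -427.0], [601.0, -426.0], [600.0, -334.0]]
cradle 789 rect [ 431.4 -234.8] [109.   55.8] 82.2 circ [ 430.8 -233.9] 59.3 z [26. 26. 26.]
  mean [ 431.  -234.3] axis deg 82.11396814556902
  box [[396.0, -285.0], [452.0, -293.0], [466.0, -185.0], [411.0, -177.0]]
tray 942 rect [568.   83.6] [85.6 85.3] 81.7 circ [567.6  84.1] 58.7 z [14. 14. 14.]
  mean [567.8  83.7] axis deg 87.95932502469138
  box [[520.0, 47.0], [604.0, 35.0], [616.0, 120.0], [532.0, 132.0]]
```

```bash
python3 -m crank '{"targets": [[[0,0,0,6.7],[0,0,0,6.7],[0,0,0,6.7],[28,-36,0,0],[28,-36,0,0],[28,-36,0,0],[28,-36,0,0],[28,-36,0,0]]]}' 1 30
python3 -m crank '{"targets": [[[28,-36,0,0],[28,-36,0,0],[28,-36,0,0],[28,-36,0,0],[28,-36,0,0],[28,-36,0,0],[28,-36,0,0],[0,0,0,0]]]}'
python3 - <<'E'
from h import *
s=robot.snapshot('side'); import pickle
cv2.imwrite('pics/s1.png',s['pixels'][:,:,::-1])
print(robot.read_state()['eef_pos'])
h=cv2.cvtColor(s['pixels'],cv2.COLOR_RGB2HSV).astype(int)
# side check: dish and cradle
for n,(u0,v0,u1,v1),z in(('dish',(284,150,320,174),.014),('cradle',(303,172,345,202),.022)):
    H,S,V=[h[v0:v1,u0:u1,i] for i in range(3)]
    m=((H>12)&(H<35)&(V>130)).astype(np.uint8);k,l,st,_=cv2.connectedComponentsWithStats(m);i=1+st[1:,4].argmax();v,u=np.nonzero(l==i)
    q=onplane(s,np.c_[u+u0,v+v0],z);print(n,len(q),cv2.minAreaRect((q[:,:2]*1000).astype(np.float32)))
E
```

```text
time: 0.9
eef_pos: [0.3383, -0.3582, 0.2384]
ee_rot: [1.0, -0.0, -0.0, -0.0]
contact_force: [0.7, -0.0, 0.8]
opening: 1.001
grip_force: 0.0
time: 1.7
eef_pos: [0.5355, -0.1036, 0.2383]
ee_rot: [1.0, 0.003, 0.0, -0.001]
contact_force: [-1.0, -1.2, -0.4]
opening: 1.0
grip_force: 0.0
[ 0.53429391 -0.10561407  0.23814957]
dish 367 ((550.38671875, -371.47906494140625), (90.45909118652344, 115.92377471923828), 21.175477981567383)
cradle 470 ((425.76068115234375, -223.24063110351562), (148.37625122070312, 76.47264862060547), 83.06658935546875)
```

```bash
python3 -m crank '{"targets": [[[14,-21,0,0],[13,-20,0,0],[0,0,45,0],[0,0,45,0],[0,0,40,0],[0,0,0,0],[0,0,0,0],[0,0,0,0]]]}'
python3 - <<'E'
from h import *
print(robot.read_state()['eef_pos'])
s=snap('top');P=cloud(s);snap('side','s2')
E
```

```text
time: 2.55
eef_pos: [0.5622, -0.0682, 0.1114]
ee_rot: [1.0, -0.0, 0.002, 0.001]
contact_force: [-0.3, 0.4, 0.6]
opening: 0.999
grip_force: 0.0
[ 0.56218227 -0.06823492  0.11136306]
```

View pics/s2.png

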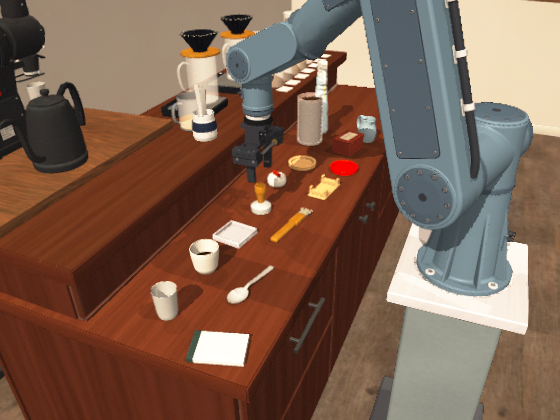

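The gripper straddles the tamper at (261,195) and the way down is clear. Descending and gripping.

```bash
python3 -m crank '{"targets": [[[0,-4,25,0],[0,0,25,0],[0,0,20,0],[0,0,0,0],[0,0,0,0],[0,0,0,0],[0,0,0,0],[0,0,0,0]]]}'
python3 -m crank '{"targets": [[[0,0,0,0],[0,0,0,0],[0,0,0,0],[0,0,0,0],[0,0,0,0],[0,0,0,0],[0,0,0,0],[0,0,0,0]]]}' 0.2 35
```

```text
time: 3.45
eef_pos: [0.5614, -0.0632, 0.0399]
ee_rot: [1.0, 0.0, 0.001, 0.0]
contact_force: [0.1, 0.6, -0.9]
opening: 1.004
grip_force: 0.0
time: 4.25
eef_pos: [0.5607, -0.0632, 0.0387]
ee_rot: [1.0, 0.0, 0.0, 0.0]
contact_force: [0.3, -1.8, -0.7]
opening: 0.326
grip_force: 34.4
```

```bash
python3 -m crank '{"targets": [[[0,0,15,0],[0,0,-15,0],[0,0,-25,0],[0,0,-40,0],[0,0,-35,0],[0,0,0,0],[0,20,0,0],[0,35,0,0]]]}' 2>&1 | head -0; python3 - <<'E'
from h import *
print(robot.read_state())
E
```

```text
{'time': 5.05, 'joints': array([-4.12754652e-01,  2.85791477e-01,  1.69950289e+00,  7.91078130e-04,
        1.15924654e+00,  1.15457142e+00]), 'joint_vel': array([-0.61839343,  0.1445234 , -0.17320465, -0.01792483,  0.02597142,
       -0.59625588]), 'joint_torque': array([  4.05834541, -49.34085488, -31.67546868,   0.19705124,
         0.06131426,   1.00793671]), 'eef_pos': array([ 0.55950495, -0.11616646,  0.13688893]), 'ee_rot': array([ 9.99997605e-01,  1.57636463e-03, -1.20340334e-03, -9.25266649e-04]), 'contact_force': array([ 0.50485949,  0.06859334, -4.6118522 ]), 'ft_torque': array([-0.00048539, -0.01813066,  0.02278001]), 'grip_force': 34.79498383027908, 'opening': 0.3362039971866938}
```

My first row pressed down 15 mm by mistake before lifting. The tamper is still held (−4.6 N), but it may have slipped in the grip, so I'll measure that before placing.

```bash
python3 -m crank '{"targets": [[[0,40,0,0],[-2,40,0,0],[-2,40,0,0],[0,40,0,0],[0,40,0,0],[0,35,0,0],[0,26,0,0],[0,0,0,0]]]}'
python3 - <<'E'
from h import *
print(robot.read_state()['eef_pos'])
snap('top','t3');s=snap('side','s3')
cv2.imwrite('pics/s3c.png',cv2.resize(s['pixels'][60:200,220:400,::-1],None,fx=4,fy=4,interpolation=cv2.INTER_CUBIC))
E
```

```text
time: 5.85
eef_pos: [0.555, -0.3821, 0.136]
ee_rot: [1.0, -0.002, -0.001, -0.0]
contact_force: [-0.3, -0.2, -3.4]
opening: 0.339
grip_force: 34.8
[ 0.55498549 -0.38205327  0.13596648]
```

View pics/s3c.png

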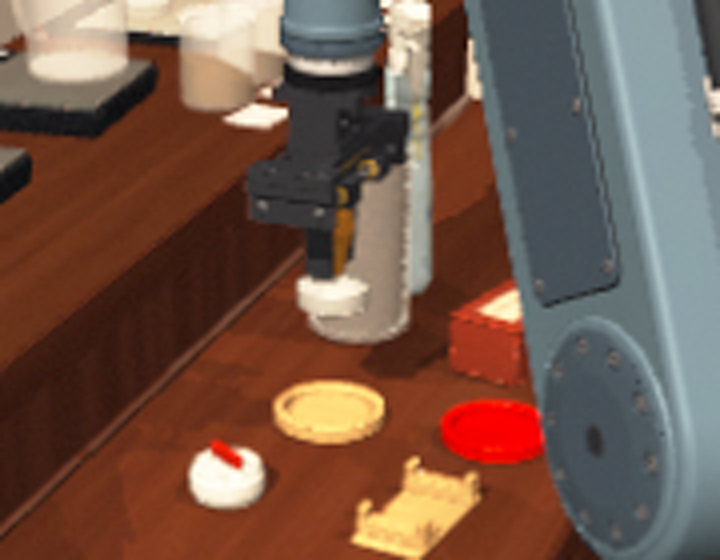

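The tamper hangs upright above the dish: foot at crop (332,297), dish at crop (329,411). Now I'll measure the foot's underside height and the dish offset.

```bash
python3 - <<'E'
from m import *
s=pickle.load(open('/tmp/side.pkl','rb'));P=cloud(s)
h=cv2.cvtColor(s['pixels'],cv2.COLOR_RGB2HSV).astype(int)
sub=h[126:142,292:314]; m=((sub[...,1]<60)&(sub[...,2]>170)).astype(np.uint8)
k,l,st,_=cv2.connectedComponentsWithStats(m);i=1+st[1:,4].argmax();print(st[i]);v,u=np.nonzero(l==i);u=u+292;v=v+126
q=P[v,u];print('cloud',np.nanpercentile(q,[3,50,97],axis=0).round(4))
# bottom centre pixel: near rim of underside at camera-facing side
R,t=cam(s);c=-R.T@t
ax=np.array([.5557,-.3821]);d=c[:2]-ax;d/=np.linalg.norm(d)
def proj(p): return cv2.projectPoints(np.array([p],float),np.array(s['rvec'],float),np.array(s['tvec'],float),np.array(s['mtx']),np.array([s['k1'],0,0,0,0.]))[0].ravel()
for z in(.08,.085,.09,.095,.1,.105,.11): print(z,'bottom',proj([*(ax+.0285*d),z]).round(1),'top',proj([*(ax-.0285*d),z+.026]).round(1))
print('pix',u.min(),u.max(),v.min(),v.max(),'centre bottom',v[abs(u-303)<=1].max())
for p in([.5556,-.381],[.5556,-.386]):
  a=np.linspace(0,6.28,100);pp=np.array([proj([p[0]+.046*np.cos(x),p[1]+.046*np.sin(x),.014]) for x in a]);print('dish',p,pp.min(0),pp.max(0))
H,S,V=[h[152:175,284:320,i] for i in range(3)];m=(H>12)&(H<35)&(V>120);v,u=np.nonzero(m);print('dish pix',u.min()+284,v.min()+152,u.max()+284,v.max()+152)
E
```

```text
[  3   3  17  12 142]
cloud [[ 0.5228 -0.382   0.1085]
 [ 0.5412 -0.3583  0.122 ]
 [ 0.5693 -0.3482  0.1319]]
0.08 bottom [301.4 145.9] top [301.5 131.7]
0.085 bottom [301.4 144.4] top [301.5 130.2]
0.09 bottom [301.4 143. ] top [301.5 128.8]
0.095 bottom [301.4 141.5] top [301.5 127.4]
0.1 bottom [301.4 140.1] top [301.6 125.9]
0.105 bottom [301.4 138.6] top [301.6 124.5]
0.11 bottom [301.5 137.2] top [301.6 123. ]
pix 295 311 129 140 centre bottom 138
dish [0.5556, -0.381] [287.31588004 155.14618867] [314.96602144 166.91415231]
dish [0.5556, -0.386] [287.87499128 154.57882731] [315.46013887 166.29038983]
dish pix 284 155 315 174
```

```bash
python3 -m crank '{"targets": [[[0,0,20,0],[0,0,25,0],[0,0,15,0],[0,0,6,0],[0,0,0,0],[0,0,0,0],[0,0,0,0],[0,0,0,0]]]}'
python3 - <<'E'
from m import *
s=snap('side','s4');st=robot.read_state();print(st['eef_pos'])
cv2.imwrite('pics/s4c.png',cv2.resize(s['pixels'][120:190,260:350,::-1],None,fx=8,fy=8,interpolation=cv2.INTER_NEAREST))
R,t=cam(s);print('right',R[0],'down',R[1])
E
```

```text
time: 6.75
eef_pos: [0.5572, -0.3795, 0.074]
ee_rot: [1.0, 0.0, 0.001, 0.001]
contact_force: [0.1, -0.7, -3.7]
opening: 0.337
grip_force: 34.8
[ 0.5570591  -0.379446    0.07376615]
right [-0.92094533 -0.38940565 -0.01493094] down [-0.19099061  0.48442769 -0.85372853]
```

View pics/s4c.png

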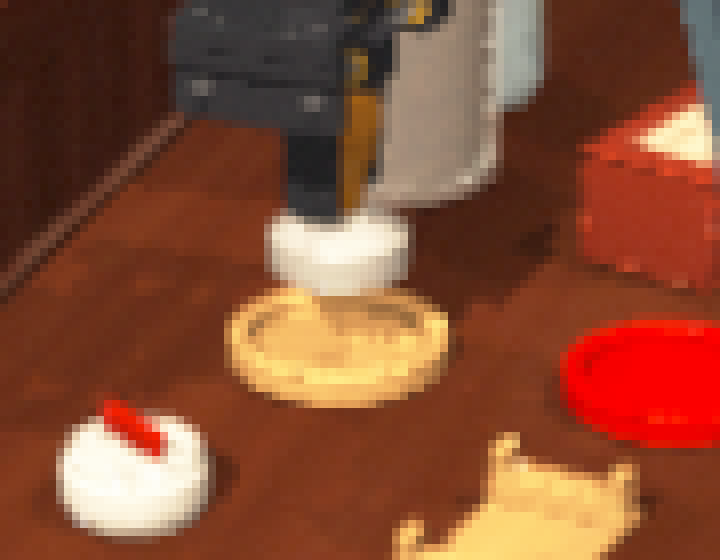

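The foot (crop centre 340) sits over the dish (crop centre 337), about 1 mm off. Lowering it slowly.

```bash
python3 -m crank '{"targets": [[[-1,1,12,0],[0,0,10,0],[0,0,6,0],[0,0,2,0],[0,0,0,0],[0,0,0,0],[0,0,0,0],[0,0,0,0]]]}'
python3 -m crank '{"targets": [[[0,0,1,0],[0,0,0,0],[0,0,1,0],[0,0,0,0],[0,0,1,0],[0,0,0,0],[0,0,0,0],[0,0,0,0]]]}'
```

```text
time: 7.6
eef_pos: [0.5559, -0.3802, 0.0432]
ee_rot: [1.0, 0.0, 0.0, 0.0]
contact_force: [0.2, -0.3, -3.6]
opening: 0.337
grip_force: 34.8
time: 8.4
eef_pos: [0.5556, -0.38, 0.0397]
ee_rot: [1.0, -0.0, 0.0, 0.0]
contact_force: [-0.9, -0.9, -3.8]
opening: 0.335
grip_force: 34.8
```

```bash
python3 -m crank '{"targets": [[[0,0,1,0],[0,0,0,0],[0,0,1,0],[0,0,0,0],[0,0,0,0],[0,0,0,0],[0,0,0,0],[0,0,0,0]]]}'
```

```text
time: 9.2
eef_pos: [0.5557, -0.38, 0.0378]
ee_rot: [1.0, 0.0, 0.0, 0.0]
contact_force: [-0.1, 0.3, -3.3]
opening: 0.336
grip_force: 34.8
```

```bash
python3 -m crank '{"targets": [[[0,0,1,0],[0,0,0,0],[0,0,0,0],[0,0,0,0],[0,0,0,0],[0,0,0,0],[0,0,0,0],[0,0,0,0]]]}'
```

```text
time: 10.0
eef_pos: [0.5556, -0.38, 0.0367]
ee_rot: [1.0, -0.0, 0.0, -0.0]
contact_force: [-0.0, 0.3, -4.0]
opening: 0.338
grip_force: 34.8
```

```bash
python3 -m crank '{"targets": [[[0,0,1,0],[0,0,0,0],[0,0,1,0],[0,0,0,0],[0,0,0,0],[0,0,0,0],[0,0,0,0],[0,0,0,0]]]}'
```

```text
time: 10.8
eef_pos: [0.5558, -0.3801, 0.0353]
ee_rot: [1.0, 0.0, 0.0, 0.0]
contact_force: [-1.7, 4.0, 5.7]
opening: 0.341
grip_force: 35.1
```

```bash
python3 - <<'E'
from h import *
s=snap('side')
cv2.imwrite('pics/s5c.png',cv2.resize(s['pixels'][120:190,260:350,::-1],None,fx=8,fy=8,interpolation=cv2.INTER_NEAREST))
E
```

```text
(no output)
```

View pics/s5c.png

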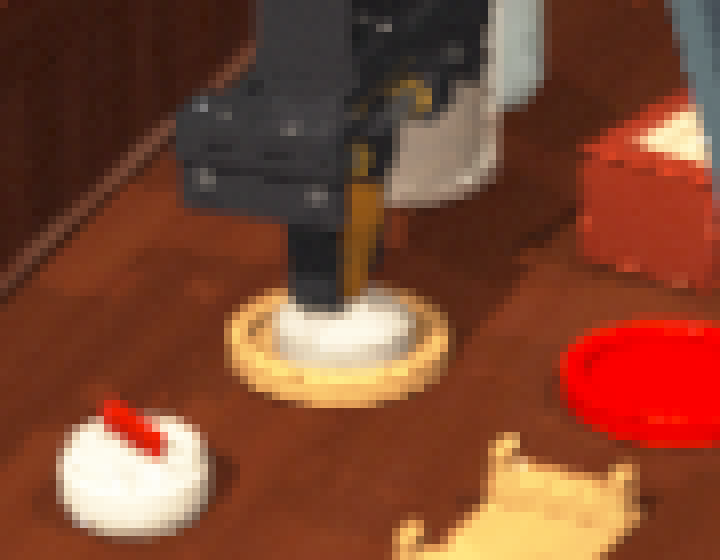

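Contact is felt (+5.7 N) and the foot is inside the recess (crop 272–416 within 226–448). Releasing, then rising and going to the dosing cup.

```bash
python3 -m crank '{"targets": [[[0,0,0,0],[0,0,0,0],[0,0,0,0],[0,0,0,0],[0,0,0,0],[0,0,0,0],[0,0,-10,0],[0,0,-30,0]]]}' 0.75
python3 -m crank '{"targets": [[[0,0,-45,0],[0,0,-45,0],[0,0,-45,0],[0,-20,-10,0],[0,-35,0,0],[0,-45,0,0],[0,-45,0,0],[0,-45,0,0]]]}' 1
python3 -m crank '{"targets": [[[0,-45,0,0],[0,-45,0,0],[0,-45,0,0],[0,-45,0,0],[0,-45,0,0],[0,-45,0,0],[0,-45,0,0],[0,-45,0,0]]]}'
python3 -m crank '{"targets": [[[0,-45,0,0],[0,-45,0,0],[0,-45,0,0],[0,-40,0,0],[0,0,0,0],[0,0,0,0],[0,0,0,0],[0,0,0,0]]]}'
python3 - <<'E'
from m import *
s=snap('side','s6')
s=snap('top','t6');P=cloud(s)
desc('tamper grip',blob(s,P,(390,165,450,220),.065,.12));desc('foot',blob(s,P,(390,165,450,220),.025,.035))
E
```

```text
time: 11.65
eef_pos: [0.5537, -0.3782, 0.0721]
ee_rot: [1.0, -0.0, -0.002, -0.002]
contact_force: [0.4, 0.4, -0.4]
opening: 0.752
grip_force: 0.0
time: 12.45
eef_pos: [0.5554, -0.1885, 0.2207]
ee_rot: [1.0, -0.0, 0.001, 0.0]
contact_force: [1.4, 0.7, -0.3]
opening: 1.0
grip_force: 0.0
time: 13.25
eef_pos: [0.5555, 0.1719, 0.2209]
ee_rot: [1.0, 0.0, 0.001, -0.0]
contact_force: [0.7, -0.6, 1.2]
opening: 0.999
grip_force: 0.0
time: 14.05
eef_pos: [0.556, 0.3436, 0.22]
ee_rot: [1.0, -0.001, 0.0, 0.0]
contact_force: [0.8, -0.8, -0.1]
opening: 1.002
grip_force: 0.0
tamper grip 132 rect [ 552.4 -376.3] [31.8 29.5] 88.9 circ [ 552.7 -376.3] 16.4 z [68.1 85.8 92.3]
foot 91 rect [ 551.3 -373.3] [50.9 42.4] 22.2 circ [ 553.  -377.9] 27.0 z [25.1 27.4 32.3]
```

View pics/s6.png

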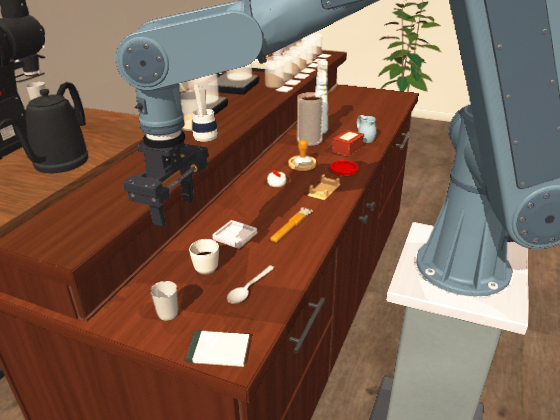

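The tamper stands in the dish at (303,152); its top reads 92 mm, as it should. The dosing cup is at (166,300). Approaching it.

```bash
python3 -m crank '{"targets": [[[5,-30,0,0],[5,-33,0,0],[0,0,40,0],[0,0,40,0],[0,0,35,0],[0,0,0,0],[0,0,0,0],[0,0,0,0]]]}'
python3 - <<'E'
from m import *
s=snap('side','s7')
cv2.imwrite('pics/s7c.png',cv2.resize(s['pixels'][200:340,100:280,::-1],None,fx=4,fy=4,interpolation=cv2.INTER_NEAREST))
print(robot.read_state()['eef_pos'])
E
```

```text
time: 14.95
eef_pos: [0.5675, 0.4084, 0.1078]
ee_rot: [1.0, -0.0, 0.002, -0.001]
contact_force: [-0.7, 0.6, -0.1]
opening: 1.004
grip_force: 0.0
[0.56758402 0.40859427 0.1080957 ]
```

View pics/s7c.png

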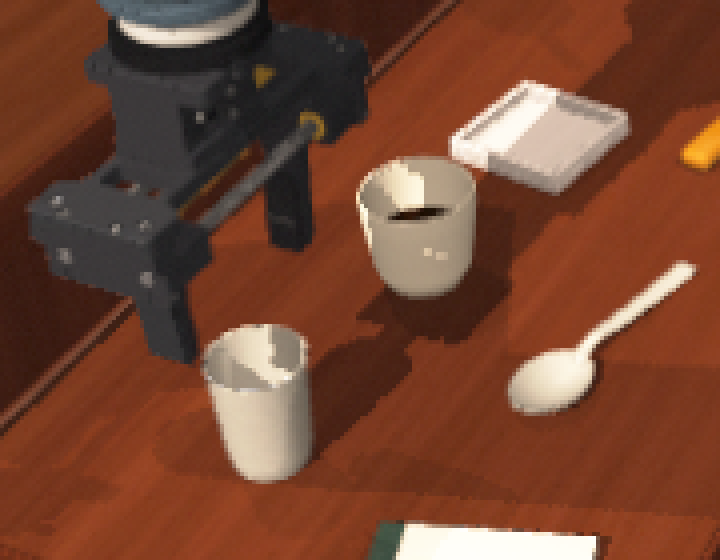

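The fingertips at crop (170,350) and (290,240) seem offset from the cup rim at crop (257,357). I'll check by projection before going down.

```bash
python3 - <<'E'
from m import *
s=pickle.load(open('/tmp/side.pkl','rb'))
pr=lambda p:(cv2.projectPoints(np.array(p,float).reshape(-1,3),np.array(s['rvec'],float),np.array(s['tvec'],float),np.array(s['mtx']),np.array([s['k1'],0,0,0,0.]))[0].reshape(-1,2)-[100,200])*4
print('tcp,+-44 y',pr([[.5675,.4085,.108],[.5675,.4525,.108],[.5675,.3645,.108]]))
print('rim c, foot c',pr([[.566,.407,.069],[.566,.407,0]]))
# from side image: rim ellipse centre crop (257,357)
for uv in([257,357],[257,360]): print(onplane(s,[[uv[0]/4+100,uv[1]/4+200]],.069))
t=pickle.load(open('/tmp/top.pkl','rb'))
q=onplane(t,[[131,186]],.069);print('top',q)
P=cloud(s);desc('rim side',blob(s,P,(148,278,180,322),.06,.08))
E
```

```text
tcp,+-44 y [[232.09246225 294.83060799]
 [180.81323032 346.36102411]
 [280.21524787 246.52475587]]
rim c, foot c [[246.96168932 353.89802023]
 [265.02442299 454.28877644]]
[[0.55975947 0.40711525 0.069     ]]
[[0.55840623 0.40914481 0.069     ]]
top [[0.56406898 0.40091419 0.069     ]]
rim side 181 rect [562.9 406.9] [54.9 51.6] 89.3 circ [563.3 406. ] 30.0 z [60.3 64.8 70.4]
```

Projection agrees to within about 4 mm, so the cup is near (0.562, 0.406). Correcting by −5 mm in x and descending.

```bash
python3 -m crank '{"targets": [[[-5,2,0,0],[0,0,20,0],[0,0,25,0],[0,0,20,0],[0,0,11,0],[0,0,0,0],[0,0,0,0],[0,0,0,0]]]}'
python3 -m crank '{"targets": [[[0,0,0,0],[0,0,0,0],[0,0,0,0],[0,0,0,0],[0,0,0,0],[0,0,0,0],[0,0,0,0],[0,0,0,0]]]}' 0.4 20
```

```text
time: 15.8
eef_pos: [0.5617, 0.4066, 0.0305]
ee_rot: [1.0, 0.0, 0.001, -0.001]
contact_force: [-0.4, -0.4, 0.1]
opening: 1.0
grip_force: 0.0
time: 16.6
eef_pos: [0.5606, 0.4061, 0.0287]
ee_rot: [1.0, 0.0, -0.0, -0.0]
contact_force: [0.3, 0.5, -0.7]
opening: 0.571
grip_force: 19.7
```

Gripped at 50 mm. Lifting straight up, then crossing above the tasting cup to the tray.

```bash
python3 -m crank '{"targets": [[[0,0,-8,0],[0,0,-20,0],[0,0,-35,0],[0,0,-35,0],[0,0,-17,0],[0,0,0,0],[0,15,0,0],[0,30,0,0]]]}'
python3 -m crank '{"targets": [[[0,40,0,0],[2,45,0,0],[3,45,0,0],[0,45,0,0],[0,45,0,0],[0,35,0,0],[0,15,0,0],[0,7,0,0]]]}'
python3 -m crank '{"targets": [[[0,0,25,0],[0,0,25,0],[0,0,15,0],[0,0,0,0],[0,0,0,0],[0,0,0,0],[0,0,0,0],[0,0,0,0]]]}'
python3 - <<'E'
from m import *
s=snap('side','s8')
cv2.imwrite('pics/s8c.png',cv2.resize(s['pixels'][130:270,160:320,::-1],None,fx=4,fy=4,interpolation=cv2.INTER_NEAREST))
pr=lambda p:(cv2.projectPoints(np.array(p,float).reshape(-1,3),np.array(s['rvec'],float),np.array(s['tvec'],float),np.array(s['mtx']),np.array([s['k1'],0,0,0,0.]))[0].reshape(-1,2)-[160,130])*4
print(robot.read_state()['eef_pos'],'tray corners',pr([[.520,.047,.014],[.604,.035,.014],[.616,.120,.014],[.532,.132,.014]]).round().tolist(),'tray c',pr([.568,.0836,.004]))
p=robot.read_state()['eef_pos'];print('cup foot c',pr([p[0]+.002,p[1],p[2]-.029]))
E
```

```text
time: 17.4
eef_pos: [0.5588, 0.3606, 0.1409]
ee_rot: [1.0, 0.001, -0.002, 0.001]
contact_force: [0.5, -0.3, -1.7]
opening: 0.57
grip_force: 19.6
time: 18.2
eef_pos: [0.5642, 0.0822, 0.1419]
ee_rot: [1.0, -0.001, -0.002, -0.0]
contact_force: [-0.7, 0.1, -0.7]
opening: 0.569
grip_force: 19.6
time: 19.0
eef_pos: [0.5663, 0.0841, 0.0797]
ee_rot: [1.0, 0.0, 0.001, 0.0]
contact_force: [0.7, 0.8, -1.6]
opening: 0.568
grip_force: 19.6
[0.56612214 0.08402415 0.0795084 ] tray corners [[386.0, 390.0], [282.0, 357.0], [204.0, 418.0], [312.0, 455.0]] tray c [[297.07685946 416.70917931]]
cup foot c [[292.2854037  356.62228358]]
```

View pics/s8c.png

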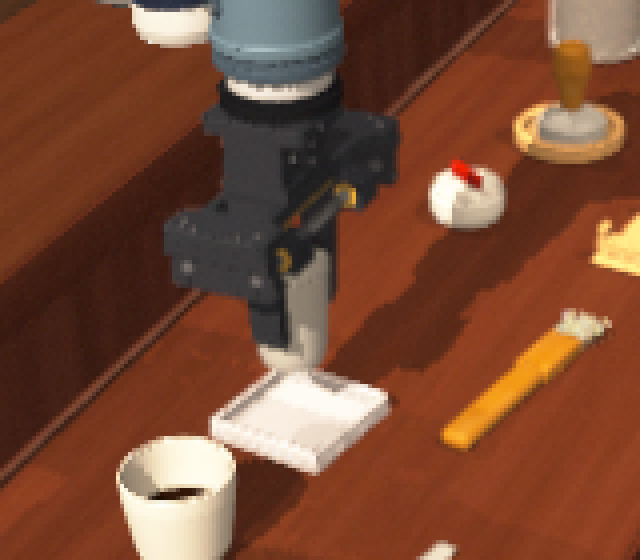

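The held cup (foot at crop ≈ (295,360)) hangs over the tray centre (crop ≈ (300,418) once lowered), about 2–3 mm off against an 18 mm margin. Lowering.

```bash
python3 -m crank '{"targets": [[[0,-2,15,0],[0,0,15,0],[0,0,8,0],[0,0,3,0],[0,0,0,0],[0,0,0,0],[0,0,0,0],[0,0,0,0]]]}'
python3 -m crank '{"targets": [[[0,0,1,0],[0,0,0,0],[0,0,1,0],[0,0,0,0],[0,0,1,0],[0,0,0,0],[0,0,0,0],[0,0,0,0]]]}'
```

```text
time: 19.85
eef_pos: [0.5661, 0.086, 0.0383]
ee_rot: [1.0, -0.0, 0.001, 0.0]
contact_force: [0.6, -0.7, -1.1]
opening: 0.569
grip_force: 19.6
time: 20.65
eef_pos: [0.5656, 0.086, 0.0347]
ee_rot: [1.0, -0.0, -0.0, -0.0]
contact_force: [-0.6, -0.4, -1.4]
opening: 0.571
grip_force: 19.6
```

```bash
python3 -m crank '{"targets": [[[0,0,1,0],[0,0,0,0],[0,0,0.5,0],[0,0,0,0],[0,0,0,0],[0,0,0,0],[0,0,0,0],[0,0,0,0]]]}'
```

```text
time: 21.45
eef_pos: [0.5656, 0.086, 0.0332]
ee_rot: [1.0, 0.0, 0.0, -0.0]
contact_force: [-0.2, -0.4, -0.3]
opening: 0.572
grip_force: 19.6
```

```bash
python3 -m crank '{"targets": [[[0,0,0.5,0],[0,0,0,0],[0,0,0.5,0],[0,0,0,0],[0,0,0,0],[0,0,0,0],[0,0,0,0],[0,0,0,0]]]}'
```

```text
time: 22.25
eef_pos: [0.566, 0.086, 0.0326]
ee_rot: [1.0, 0.0, 0.0, -0.0]
contact_force: [0.3, 0.7, 4.9]
opening: 0.569
grip_force: 20.1
```

Floor contact felt (+4.9 N). Releasing, rising, and moving over the brush.

```bash
python3 -m crank '{"targets": [[[0,0,0,0],[0,0,0,0],[0,0,0,0],[0,0,0,0],[0,0,0,0],[0,0,-10,0],[0,0,-25,0],[0,0,-40,0]]]}' 0.8
python3 -m crank '{"targets": [[[0,0,-45,0],[0,0,-30,0],[-39,28,0,0],[-39,28,0,0],[-39,28,0,0],[0,0,0,-8],[0,0,0,-8],[0,0,0,-8]]]}' 1
python3 -m crank '{"targets": [[[0,0,0,-8],[0,0,0,-8],[0,0,0,-8],[0,0,0,-8],[0,0,0,-8],[0,0,0,-8],[0,0,0,-8],[0,0,0,0]]]}'
python3 - <<'E'
from c import *
s=snap('side','s9')
t=snap('top','t9')
cv2.imwrite('pics/s9c.png',cv2.resize(s['pixels'][100:310,130:360,::-1],None,fx=3,fy=3,interpolation=cv2.INTER_NEAREST))
print(robot.read_state()['eef_pos'])
# brush orange only, from the first top picture and from the side picture
def orange(s,box,z,n):
    u0,v0,u1,v1=box;h=cv2.cvtColor(s['pixels'],cv2.COLOR_RGB2HSV)[v0:v1,u0:u1].astype(int)
    m=((h[...,0]>11)&(h[...,0]<25)&(h[...,1]>120)&(h[...,2]>140)).astype(np.uint8)
    k,l,st,_=cv2.connectedComponentsWithStats(m);i=1+st[1:,4].argmax();v,u=np.nonzero(l==i)
    q=onplane(s,np.c_[u+u0,v+v0],z);desc(n,q);c=q[:,:2].mean(0);V=np.linalg.eigh(np.cov((q[:,:2]-c).T))[1];print(' mean',c,np.degrees(np.arctan2(V[1,1],V[0,1])))
orange(s,(262,200,320,250),.010,'side orange')
im=cv2.imread('pics/top0.png')[:,:,::-1].copy();t['pixels']=im;orange(t,B['brush'],.013,'top orange')
E
```

```text
time: 23.05
eef_pos: [0.5636, 0.0861, 0.1063]
ee_rot: [1.0, -0.0, -0.003, -0.0]
contact_force: [0.2, 0.6, 0.1]
opening: 0.803
grip_force: 0.0
time: 23.85
eef_pos: [0.4486, 0.0016, 0.1833]
ee_rot: [0.978, 0.21, 0.001, 0.0]
contact_force: [-0.4, -0.8, 0.6]
opening: 1.005
grip_force: 0.0
time: 24.65
eef_pos: [0.4487, 0.002, 0.1829]
ee_rot: [0.766, 0.643, 0.0, 0.0]
contact_force: [0.9, -0.3, -0.3]
opening: 0.997
grip_force: 0.0
[0.44872336 0.0019777  0.18269655]
side orange 345 rect [447.2   6.2] [158.2  33.7] 82.5 circ [450.2   5.8] 79.7 z [10. 10. 10.]
 mean [0.44898278 0.0054779 ] 81.15471509770373
top orange 441 rect [452.5   3. ] [148.6  25.5] 80.4 circ [449.    3.6] 74.3 z [13. 13. 13.]
 mean [4.51645734e-01 2.17515639e-04] 80.74515253800747
```

View pics/s9c.png

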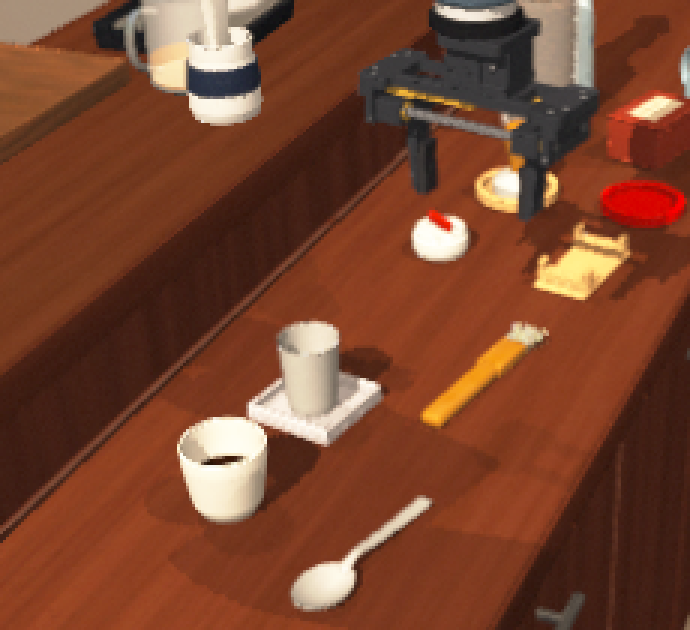

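The cup stands upright in the tray (crop (308,400)), and the brush lies clear below the gripper. Descending on the brush at x = +14 mm.

```bash
python3 -m crank '{"targets": [[[1,2,40,-0.8],[0,0,45,0],[0,0,40,0],[0,0,30,0],[0,0,15,0],[0,0,5,0],[0,0,0,0],[0,0,0,0]]]}'
```

```text
time: 25.55
eef_pos: [0.4517, 0.0024, 0.0082]
ee_rot: [0.762, 0.648, 0.0, 0.001]
contact_force: [0.6, -0.5, 0.4]
opening: 1.002
grip_force: 0.0
```

```bash
python3 -m crank '{"targets": [[[0,0,0,0],[0,0,0,0],[0,0,0,0],[0,0,0,0],[0,0,0,0],[0,0,0,0],[0,0,0,0],[0,0,0,0]]]}' 0.6
```

```text
time: 26.35
eef_pos: [0.4507, 0.0027, 0.0072]
ee_rot: [0.762, 0.648, -0.0, -0.0]
contact_force: [-0.1, -0.9, -0.9]
opening: 0.6
grip_force: 0.0
```

```bash
python3 -m crank '{"targets": [[[0,0,2,0],[0,0,2,0],[0,0,0,0],[0,0,0,0],[0,0,0,0],[0,0,0,0],[0,0,0,0],[0,0,0,0]]]}'
python3 -m crank '{"targets": [[[0,0,0,0],[0,0,0,0],[0,0,0,0],[0,0,0,0],[0,0,0,0],[0,0,0,0],[0,0,0,0],[0,0,0,0]]]}' 0.15 15
```

```text
time: 27.15
eef_pos: [0.4508, 0.0026, 0.0033]
ee_rot: [0.762, 0.648, 0.0, 0.0]
contact_force: [0.6, -0.3, 0.1]
opening: 0.601
grip_force: 0.0
time: 27.95
eef_pos: [0.4508, 0.0026, 0.0032]
ee_rot: [0.762, 0.648, 0.0, 0.0]
contact_force: [0.7, 0.2, 0.0]
opening: 0.296
grip_force: 15.0
```

```bash
python3 -m crank '{"targets": [[[0,0,-10,0],[0,0,-25,0],[0,0,-30,0],[0,0,-25,0],[-20,1,0,0],[-35,3,0,0],[-40,3,0,0],[-40,3,0,0]]]}'
python3 -m crank '{"targets": [[[-40,3,0,0],[-35,3,0,0],[-20,2,0,0],[-7,1,0,-1],[0,0,0,0],[0,0,0,0],[0,0,0,0],[0,0,0,0]]]}'
python3 -m crank '{"targets": [[[0,0,20,0],[0,0,15,0],[0,0,5,0],[0,0,0,0],[0,0,0,0],[0,0,0,0],[0,0,0,0],[0,0,0,0]]]}'
python3 - <<'E'
from c import *
s=snap('side','s10');t=snap('top','t10')
a=cv2.resize(s['pixels'][130:220,270:370,::-1],None,fx=6,fy=6,interpolation=cv2.INTER_NEAREST)
cv2.imwrite('pics/s10c.png',a)
cv2.imwrite('pics/t10c.png',cv2.resize(t['pixels'][190:290,310:430,::-1],None,fx=6,fy=6,interpolation=cv2.INTER_NEAREST))
print(robot.read_state()['eef_pos'],robot.read_state()['ee_rot'])
E
```

```text
time: 28.75
eef_pos: [0.4389, -0.1334, 0.0941]
ee_rot: [0.761, 0.649, 0.0, 0.0]
contact_force: [0.3, 0.3, -1.4]
opening: 0.293
grip_force: 15.0
time: 29.55
eef_pos: [0.4317, -0.2332, 0.0932]
ee_rot: [0.755, 0.655, 0.0, -0.0]
contact_force: [0.4, -0.2, -0.3]
opening: 0.291
grip_force: 15.0
time: 30.35
eef_pos: [0.4319, -0.2346, 0.0537]
ee_rot: [0.756, 0.655, 0.0, 0.0]
contact_force: [-0.5, 0.0, -0.5]
opening: 0.299
grip_force: 15.0
[ 0.43176543 -0.23448844  0.05349977] [7.55876340e-01 6.54714354e-01 3.49116677e-05 2.67882679e-04]
```

View pics/s10c.png

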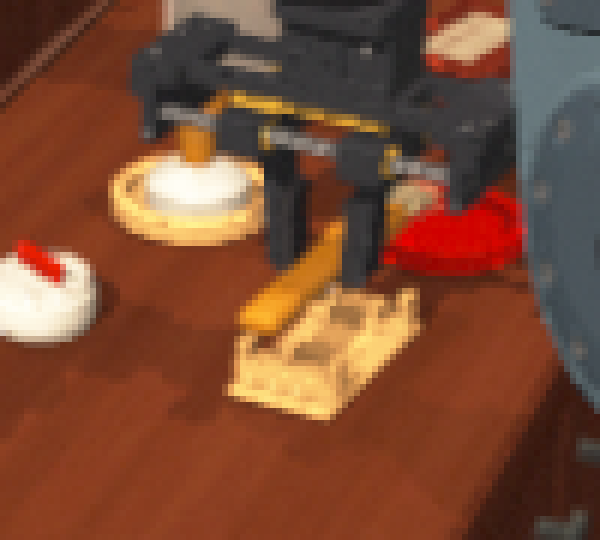

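The brush is over the cradle with the handle end at crop (267,320); the cradle's base corners are at crop (228,392), (330,418) and (418,328). I'll check lateral alignment from those corners.

```bash
python3 - <<'E'
from c import *
s=pickle.load(open('/tmp/side.pkl','rb'))
f=lambda u,v,z:onplane(s,[[(u-2.5)/6+270,(v-2.5)/6+130]],z)[0]
A,Bc,C=f(228,392,0),f(330,418,0),f(418,328,0)
print(A,Bc,C,'centre',(A+C)/2,np.linalg.norm(A-Bc),np.linalg.norm(Bc-C),np.degrees(np.arctan2(*(Bc-C)[[1,0]])))
L,Rr=f(240,318,.062),f(275,330,.062);print('brush end top',L,Rr,np.linalg.norm(L-Rr))
t=np.radians(81.8);tcp=np.array([.4318,-.2345]);d=np.array([np.cos(t),np.sin(t)]);print('expected end',tcp+.074*d)
# top view bounds for brush tip & cradle
P=cloud(s);desc('brush',blob(s,P,(308,160,330,187),.052,.075));desc('upr',blob(s,P,(300,170,345,205),.012,.035))
T=pickle.load(open('/tmp/top.pkl','rb'));Pt=cloud(T);desc('top brush',blob(T,Pt,(330,215,400,262),.05,.075))
E
```

```text
[ 0.46422702 -0.19274172  0.        ] [ 0.4087659  -0.18627796  0.        ] [ 0.39618964 -0.29280346  0.        ] centre [ 0.43020833 -0.24277259  0.        ] 0.05583650873918147 0.10726529618154484 83.26690322370492
brush end top [ 0.44641937 -0.15747451  0.062     ] [ 0.42690353 -0.15197858  0.062     ] 0.020274947805492494
expected end [ 0.44235454 -0.16125656]
brush 205 rect [ 432.2 -217.5] [ 48.2 117.1] 8.6 circ [ 434.5 -217.2] 59.5 z [54.  61.8 73.3]
upr 146 rect [ 422.4 -273.3] [173.3  58.3] 82.6 circ [ 424.5 -273. ] 87.7 z [12.4 16.7 27.9]
top brush 125 rect [ 439.9 -182. ] [43.6 21.6] 79.7 circ [ 440.5 -182.9] 22.9 z [55.  61.4 67.7]
```

View pics/t10c.png

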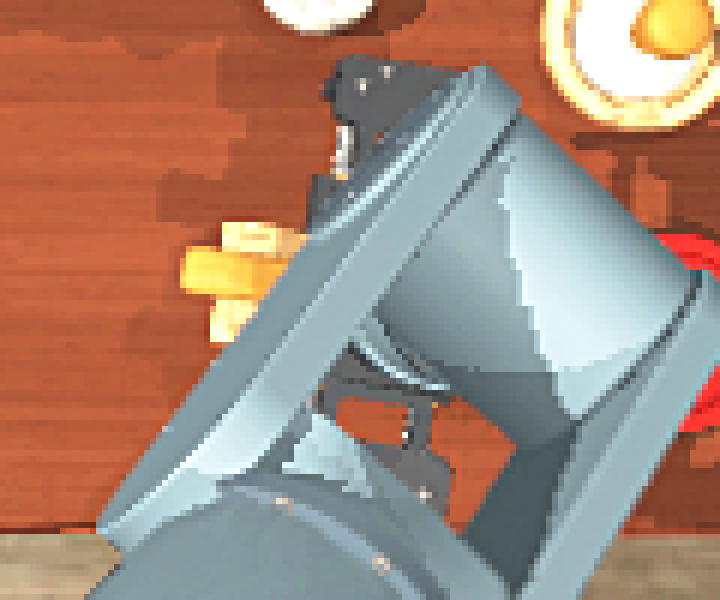

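The top view shows the brush centred between the notch horns: brush line at crop (225,277), cradle end centre at (225,281). Lowering with a −4 mm lengthwise shift.

```bash
python3 -m crank '{"targets": [[[-4,0,5,0],[0,0,12,0],[0,0,7,0],[0,0,3,0],[0,0,0,0],[0,0,0,0],[0,0,0,0],[0,0,0,0]]]}'
python3 -m crank '{"targets": [[[0,0,1,0],[0,0,0,0],[0,0,1,0],[0,0,0,0],[0,0,1,0],[0,0,0,0],[0,0,0,0],[0,0,0,0]]]}'
```

```text
time: 31.25
eef_pos: [0.4313, -0.2385, 0.0265]
ee_rot: [0.756, 0.655, 0.0, 0.0]
contact_force: [-0.2, 0.6, -0.2]
opening: 0.291
grip_force: 15.0
time: 32.05
eef_pos: [0.431, -0.2383, 0.0232]
ee_rot: [0.756, 0.655, 0.0, -0.0]
contact_force: [-1.3, -0.3, 0.2]
opening: 0.29
grip_force: 15.0
```

```bash
python3 -m crank '{"targets": [[[0,0,1,0],[0,0,0,0],[0,0,0.5,0],[0,0,0,0],[0,0,0,0],[0,0,0,0],[0,0,0,0],[0,0,0,0]]]}'
```

```text
time: 32.85
eef_pos: [0.4311, -0.2383, 0.0217]
ee_rot: [0.756, 0.655, 0.0, 0.0]
contact_force: [0.6, 0.4, -0.8]
opening: 0.295
grip_force: 15.0
```

```bash
python3 -m crank '{"targets": [[[0,0,0.5,0],[0,0,0,0],[0,0,0.5,0],[0,0,0,0],[0,0,0,0],[0,0,0,0],[0,0,0,0],[0,0,0,0]]]}'
```

```text
time: 33.65
eef_pos: [0.4311, -0.2384, 0.0212]
ee_rot: [0.756, 0.655, -0.0, 0.0]
contact_force: [-3.6, 1.1, 5.8]
opening: 0.29
grip_force: 15.0
```

```bash
python3 - <<'E'
from h import *
s=snap('side')
cv2.imwrite('pics/s11c.png',cv2.resize(s['pixels'][140:215,280:370,::-1],None,fx=7,fy=7,interpolation=cv2.INTER_NEAREST))
E
```

```text
(no output)
```

View pics/s11c.png

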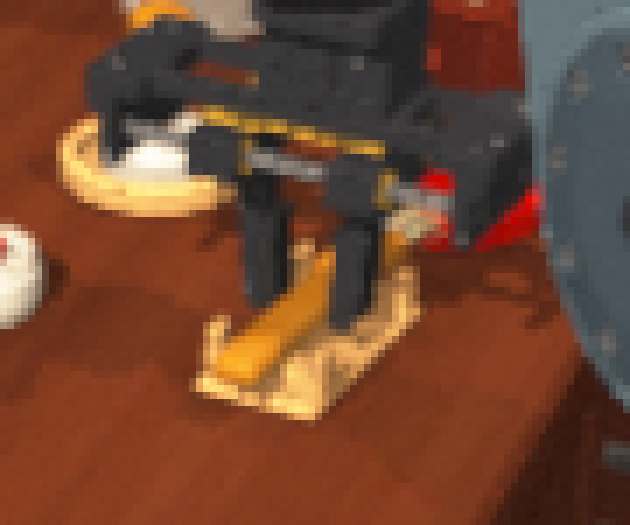

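Contact came exactly at the expected height (TCP 21 mm, +5.8 N), with the brush between the horns of both cross pieces. Releasing and backing off.

```bash
python3 -m crank '{"targets": [[[0,0,0,0],[0,0,0,0],[0,0,0,0],[0,0,0,0],[0,0,0,0],[0,0,-10,0],[0,0,-20,0],[0,0,-35,0]]]}' 0.6
python3 -m crank '{"targets": [[[0,0,-45,0],[0,0,-45,0],[0,0,-45,0],[30,0,0,0],[45,0,0,0],[45,0,0,0],[45,0,0,0],[45,0,0,0]]]}'
python3 -m crank '{"targets": [[[45,0,0,0],[40,0,0,0],[20,0,0,0],[0,0,0,0],[0,0,0,0],[0,0,0,0],[0,0,0,0],[0,0,0,0]]]}'
python3 - <<'E'
from c import *
t=snap('top');s=snap('side')
T=t['pixels'][155:275,100:450,::-1];S=s['pixels'][140:215,255:365,::-1]
T=cv2.resize(T,(800,274),interpolation=cv2.INTER_CUBIC);S=cv2.resize(S,None,fx=4,fy=4,interpolation=cv2.INTER_CUBIC)
o=np.zeros((590,800,3),np.uint8);o[:274]=T;o[280:280+S.shape[0],:S.shape[1]]=S;cv2.imwrite('pics/fin.png',o)
P=cloud(t);desc('brush/cradle',blob(t,P,(330,215,400,262),.012,.05));desc('cup',blob(t,P,(228,165,275,212),.062,.09));desc('tamper',blob(t,P,(395,165,450,218),.07,.12))
B0=cv2.imread('pics/top0.png')[:,:,::-1].astype(int)
for n,b in(('timer',(345,168,380,202)),('tasting',(175,168,212,204)),('spoon',(156,218,224,248)),('red',(402,226,444,268))):
    u0,v0,u1,v1=b
    sh=cv2.phaseCorrelate(*[np.float32(a[v0:v1,u0:u1].mean(2)) for a in (B0,t['pixels'])]);print(n,sh)
E
```

```text
time: 34.5
eef_pos: [0.4297, -0.2371, 0.0851]
ee_rot: [0.756, 0.655, -0.0, -0.002]
contact_force: [0.3, -0.3, 0.3]
opening: 0.601
grip_force: 0.0
time: 35.3
eef_pos: [0.4609, -0.0288, 0.2217]
ee_rot: [0.756, 0.655, 0.0, 0.001]
contact_force: [0.8, -0.2, -0.2]
opening: 0.601
grip_force: 0.0
time: 36.1
eef_pos: [0.476, 0.0725, 0.2208]
ee_rot: [0.756, 0.654, -0.0, 0.0]
contact_force: [-0.0, 0.2, 1.0]
opening: 0.602
grip_force: 0.0
brush/cradle 654 rect [ 430.  -247.1] [168.6  55.9] 82.4 circ [ 424. -246.] 84.8 z [13.6 27.7 33.9]
cup few
tamper 124 rect [ 553.5 -376.7] [30.  30.7] 40.8 circ [ 553.3 -376.8] 16.2 z [73.8 85.7 93.3]
timer ((-0.0878101906406279, 0.14073405554899665), 0.9561402411372574)
tasting ((0.13971435145958822, 0.15447046542617215), 0.799557254049513)
spoon ((-0.13996085395272928, -0.13238777618022723), 0.7535852547045108)
red ((0.7205344316020827, 0.6329334092435239), 0.8202289950994798)
```

View pics/fin.png

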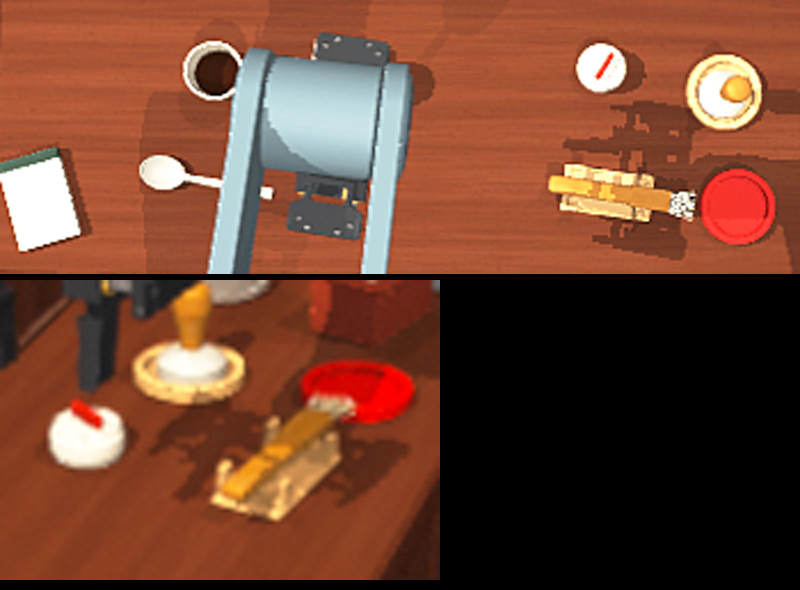

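The brush lies level across both notches (handle end at crop 550, bristles at 683, cradle 565–653). The tamper stands in its dish, and the timer, tasting cup and spoon have not moved. The arm touches nothing, so I'm handing in.

```bash
python3 -c "
from bench import robot
print(robot.close_job())"
```

```text
the job is handed in; nothing more can be done
None
```

I handed the job in at about 36 s with the tamper in the dish, the dosing cup in the tray, the brush across both cradle notches, and the timer, tasting cup and spoon unmoved; one slip of mine pressed the tamper about 15 mm down at its pick-up, with the peak force not recorded, before a normal lift and placement.

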